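# Free a stuck spice-jar cap in the ratchet jar vice

## Task

The cap of the red spice jar in the jar vice is stuck. Press the vice's lever down, click by click, until its white pointer stands in the green band (never into the red one: the jar is glass) and the ratchet holds the jar clamped with the lever let go; then unscrew the cap about a quarter turn, anticlockwise seen from above, while the jar stays clamped. Finally press the orange release pad so that the lever springs fully up and the jaws let go, and leave the jar standing upright in the vice, with the things around it undisturbed.

Things in the scene. Friction and masses are not known exactly. Their poses are not given: they have to be found in the camera images.
- vice: jar vice, dark teal, screwed to the worktop, foot plate 86 x 270 x 12 mm. Origin: centre of its underside. Its own +y runs from the lever end to the fixed jaw end, z up; the jar stands between two V jaws (18 to 74 mm high) at about y = +70 mm; the lever sticks out towards -y
- jar_seat (a point): on top of the vice's foot plate (z = 12 mm), where the jar's axis stands when the jar is pressed home into the fixed V jaw
- lever_hinge (a point): lever's pivot, 52 mm above the worktop; the hinge axis runs along the vice's x, so that the lever swings in the vice's y-z plane
- lever (a joint): rad. 0: lever sprung fully up, 55 degrees (0.96 rad) above level, leaning away from the jar; grows as it is pressed down (angle above level = 0.96 - value); stop at 1.0. Notches at 0.15, 0.30, 0.45, 0.60, 0.75, 0.90; the pawl drops in about 0.03 past each. The jaw moves 22 mm per rad and meets the jar at 0.3 to 0.45. Green band 0.54 to 0.90 (fourth, fifth notch); red from 0.94
- lever_grip (a point): top face of the lever's black grip, 130 mm from the pivot along the lever, 9 mm above its middle line; the grip is 24 mm wide, 18 thick, 74 to 156 mm from the pivot. Pressing here takes up to about 10 N, square to the lever. Its axes are the lever's: -y along the lever to its tip, z square to the top face
- release_pad (a point): top of the orange thumb pad (26 x 24 mm) of the release, between lever and jaw, 0.11 m above the worktop; pressing it straight down 5 to 8 mm (4 to 9 N) lifts the pawl out of the teeth, and the lever then springs up by itself, away from the pad
- jaw: sprung moving V jaw of the vice, steel with rubber faces, driven towards the jar by the lever
- jar: glass spice jar with red-orange spice and a black screw cap, diameter 49, 124 mm high with cap, 0.2 kg, standing loose in the vice between the jaws. Origin: centre of its underside, z up; the wall cabinet's underside is 0.59 m above the worktop, beginning at about x = 0.62 m
- cap_top (a point): centre of the cap's top, about 136 mm above the worktop; the cap is 49 mm in diameter and 20 mm high. The glass neck under it is 4 mm narrower down to 38 mm below this point; fingertips that reach lower pinch the glass too and the cap will not turn
- jar_cap (a joint): rad the cap has been unscrewed, anticlockwise seen from above, from 0 (tight); a quarter turn is 1.57. Needs 0.14 N m, more than the loose jar's grip on its foot
- mug: cream mug with yellow stripes, 101 mm high, bystander behind the vice
- yellow_lid_jar: small jar with a yellow lid, 49 x 66 mm, bystander at the right rear
- turmeric_jar: spice jar with yellow-brown spice and a black cap, 49 x 124 mm, bystander behind the vice
- wooden_lid_jar: jar with a wooden lid, 59 x 78 mm, bystander behind the vice
- spoon: steel teaspoon, 130 mm, lying at the left in front of the hob, bystander
Not all that is in view belongs to the job. What is shaped like the jar but pink is not meant.

How it is judged:
By the outcome, as a careful person would: the job done as asked, in the order asked, and still so for the second after the job is handed in, with the robot touching nothing.
It also fails if it takes over 54 s, if anything falls off the work surface, if the arm or the gripper's body presses on something with over 40 N, if the wrist force passes 120 N, or if a joint passes its speed limit or range.

## Robot

A 6-joint arm with a two-finger parallel gripper is mounted at the origin on a cart in front of the work surface, level with it; the furniture and walls round the work are solid. World frame = base frame: x ahead of the robot, y to its left, z up, the work surface at z = 0. Lengths are in mm, angles in rad, forces in N, time in s.
With the tool pointing down it reaches from about 325 to 900 mm from the base axis. Payload 3.5 kg.
Tool frame: the origin (TCP) lies at the very end of the fingers, on their centre line; the grasp point (between the pads) lies 19 mm behind it; z points along the fingers, y is the line along which they close (so a half turn about z gives the same grasp; the last joint's range is limited). The gripper opens to 85 mm and grips with 20 to 120 N. Pads are 22 mm wide; open, the fingers measure 114 mm over their backs; the gripper's body (76 mm by 85 mm) begins 54 mm behind the grasp point. The pads swing forward as they close: fully open they stand 13 mm farther back than shut.
Start: joints at [1.177, 0.276, -0.026, 1.268, 0, 1.467], TCP at [179.206, 598.755, 231.313] pointing down, gripper open.
Joint ranges: [-3.12, 3.12], [-0.85, 1.88], [-1.08, 1.24], [-1.95, 2.15], [-1.57, 1.53], [-3.14, 3.14]. Speed limits (rad/s): [2.57, 2.57, 3.14, 3.14, 3.14, 3.14].

## Interface

Orientations are given as a unit quaternion [w, x, y, z].
In Python, from bench import state, imaging, bot, look_for, pinpoint gives the robot as it stands.
- The arm moves only by the tool step_arm, never from a script. Its argument "deltas" is text: rows parted by semicolons, each of 5 numbers parted by spaces: the shift along the tool's x, y, z each as a share of 0.05 m, from -1 to 1, then the turn about the tool's z as a share of 8 degrees, from -1 to 1, then the opening, from -1 (shut) to 1 (fully open). In form: tx ty tz twist grip; .... A call has 1 to 5 rows; each row shifts and turns the commanded pose from where the row before left it, along the tool's axes as they then stand; what a row does not reach is not made up. A row lasts 1/10 s, in which the tool goes at most 50 mm and 8.59 degrees, less where a joint would pass 70% of its speed; a pose out of reach is approached as far as the arm can. A call with a number of a shift or a turn outside -1 to 1 is refused whole. A call with a gripper value outside its range is refused whole. The fingers move at their own pace and stop on an object; the grip force is fixed at half the most. Time passes only in rows, so rows that do not move let the fingers close. It gives the time, the measured TCP pose, the force, the opening and the grip force at its end, in the units of the state.
- state(): the state, without advancing time (a new reading comes with each control period).
- imaging.capture(name): name is "side" or "top"; returns (picture, depth): 480x640x3 uint8, blue, green, red; 480x640 float32, mm along the optical axis (not along the pixel's ray), 0 where there is no reading.
- imaging.camera_params(name): a dict with "fx", "fy", "cx", "cy" (pixels), "extrinsics" (4x4, takes a point from camera to world coordinates). Camera axes: x right, y down, z forward; pixel columns grow to the right and rows downward; lengths in mm; the calibration is good to about 2 mm. A picture is of the moment at which its call begins. camera_params takes no time and is no camera call.
- bot.finish_job(): hands the job in; it is judged then, once.
Trained networks look in the newest picture that a camera, given by its name, has taken for a name from the list of things; names that differ only in an ending like _2 or _b are one class to them, and where a whole thing is asked for, a point or a joint stands for the part that bears it (a point fixed in the world has none). Each returns a list of dicts, best first, with "confidence" (0 to 1); they miss things now and then, are a little off and sometimes report something else, mostly with a low value. They report only what shows in the picture. A call takes as long as a camera call. They do not tell look-alikes from the thing itself.
- look_for(query, camera): "centre" ([x, y, z] in mm, in the coordinates of the camera as it stood for that picture, good to about 4 mm: the middle of the surface that is visible of it).
- pinpoint(query, camera): "centre" ([x, y, z] in mm, in the coordinates of the camera as it stood for that picture, good to about 4 mm: a listed point, or the origin of a listed thing).
The state is a dict: "clock": time; "q": joint angles; "dq": joint speeds; "joint_torque": joint torques, N m; "position": TCP position; "orientation": TCP orientation; "wrist_force": force on the tool from outside, world axes, zero at the start; "wrist_torque": the same for the moment, N m; "opening": finger opening in mm; "finger_force": force on a finger pad.
Only numpy, scipy, OpenCV 4.12 (cv2) and the standard library are available. Lean on these libraries where they do the work, as an engineer would, in place of code of your own. Each camera call takes 0.05 s, during which the arm holds its last target. There are 200 camera calls.

## Working session

There is one attempt and no reset: what is moved stays moved. The work goes in short steps, Python scripts to look and compute and a tool call to move; the robot and the scene stay as the last step left them, time stands still between calls to the robot, and variables do not carry over. Pictures are saved under pics/ and viewed, at most 10 in all, crops included, and the job is handed in when it is done.

Besides the shell and the picture viewer there is one more tool, called as name(argument=value, ...) on one line, values as JSON. step_arm: Moves the arm, as the interface text tells. Shift numbers are shares of 0.05 m and turn numbers shares of 8 degrees, none past 1 either way. Its arguments: {"type":"object","properties":{"deltas":{"type":"string"}},"required":["deltas"]}

```bash
mkdir -p pics
cat > h.py <<'E'
from bench import state, imaging, bot, look_for, pinpoint
import numpy as np, cv2
def W(cam,p):
    T=np.array(imaging.camera_params(cam)["extrinsics"]); return (T@np.r_[p,1])[:3]
def px(cam,w):
    c=imaging.camera_params(cam); p=np.linalg.inv(np.array(c["extrinsics"]))@np.r_[w,1]
    return [round(c["fx"]*p[0]/p[2]+c["cx"]),round(c["fy"]*p[1]/p[2]+c["cy"])]
def find(q,cam,f=pinpoint,n=3):
    for d in f(q,cam)[:n]:
        w=W(cam,d["centre"]); print(cam,q,round(d["confidence"],2),w.round(1),px(cam,w), {k:v for k,v in d.items() if k not in("centre","confidence")})
E
python3 - <<'E'
from h import *
s=state(); print(s)
ims=[]
for c in("side","top"):
    im,d=imaging.capture(c); cv2.imwrite(f"pics/{c}0.png",im)
    for q in("jar_seat","lever_hinge","lever_grip","release_pad","cap_top","vice","jar"): find(q,c)
print(state()["clock"])
E
```

```text
{'clock': 0.0, 'q': array([ 1.17660668e+00,  2.77141585e-01, -2.79358980e-02,  1.26800255e+00,
        2.02832429e-05,  1.46740243e+00]), 'dq': array([ 0.00104294,  0.00021676, -0.00107751,  0.00034776,  0.00056138,
       -0.00022442]), 'joint_torque': array([ 1.46483417e-03, -4.45506656e+01,  2.95202315e+01,  1.63813960e-02,
       -1.39157115e-05, -4.13307660e-06]), 'position': array([178.88571909, 598.01195744, 230.12846474]), 'orientation': array([-2.90990856e-04,  1.44886033e-01,  9.89447691e-01, -1.10419680e-03]), 'wrist_force': array([ 0.15341788, -0.27513841,  0.18496893]), 'wrist_torque': array([ 0.00249272, -0.011632  , -0.02071484]), 'finger_force': 0.0, 'opening': 85.53658475631961}
side jar_seat 0.56 [531.5  37.4  11.7] [329, 318] {}
side lever_hinge 0.65 [ 512.4 -119.5   50.9] [361, 267] {}
side lever_grip 0.7 [ 502.7 -188.   166.5] [378, 215] {}
side lever_grip 0.49 [521.2 -40.8 111.6] [348, 266] {}
side release_pad 0.56 [520.7 -40.  113.3] [348, 266] {}
side cap_top 0.81 [ 498.4 -364.7  122.9] [398, 196] {}
side cap_top 0.76 [529.   39.6 136.7] [331, 279] {}
side vice 0.81 [522.1 -38.1   3.7] [345, 301] {}
side jar 0.81 [ 500.6 -368.1    0.7] [393, 230] {}
side jar 0.67 [ 7.028e+02 -1.231e+02 -3.000e-01] [294, 261] {}
side jar 0.57 [528.9  39.9  16.3] [330, 318] {}
top jar_seat 0.66 [529.8  36.2  15.8] [268, 262] {}
top lever_hinge 0.73 [ 508.1 -116.8   53.5] [326, 270] {}
top lever_grip 0.95 [ 501.8 -185.4  167.6] [356, 273] {}
top lever_grip 0.38 [ 508.8 -118.7   49.8] [327, 270] {}
top release_pad 0.51 [514.8 -41.7 112. ] [295, 268] {}
top cap_top 0.87 [ 505.3 -366.2  127.8] [430, 271] {}
top cap_top 0.79 [527.5  38.8 143. ] [260, 263] {}
top vice 0.64 [515.9 -32.1  -1.4] [294, 267] {}
top jar 0.87 [ 500.  -360.3   -1. ] [417, 272] {}
top jar 0.71 [526.6  41.2  14.2] [266, 263] {}
0.8
```

```bash
python3 -c "
import cv2
a=cv2.imread('pics/side0.png')[150:370,220:480];b=cv2.imread('pics/top0.png')[200:340,200:470]
b=cv2.resize(b,None,fx=2.2,fy=2.2);a=cv2.resize(a,None,fx=2.2,fy=2.2)
cv2.imwrite('pics/c0.png',cv2.resize(a,(709,600)));cv2.imwrite('pics/c1.png',b)"
```

```text
(no output)
```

View pics/side0.png

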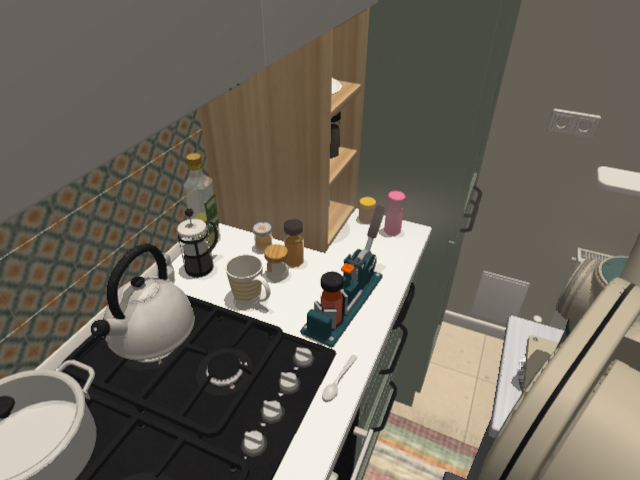

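View pics/c0.png

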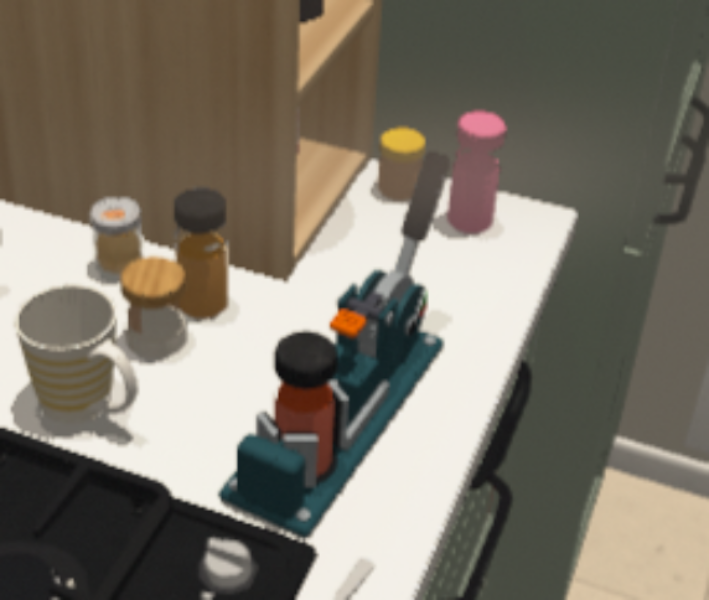

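View pics/c1.png

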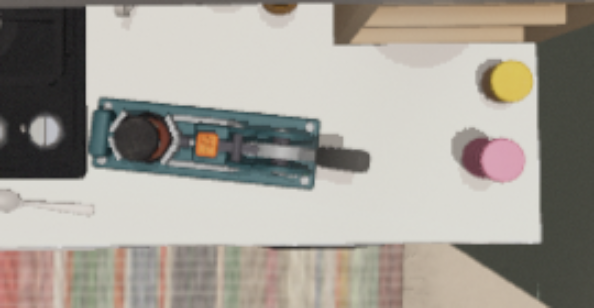

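The meant jar has red spice and a black cap and stands in the vice, side (331,300), top (260,263). The look-alikes are the pink one at side (395,213) and the turmeric jar at (293,245), both outside the vice. The crops confirm this. Vice +y points at about 83° in the world, and the lever is fully up.

```bash
cat >> h.py <<'E'
def psi(s=None):
    w,x,y,z=(s or state())["orientation"]; return np.degrees(np.arctan2(2*(x*y+w*z),1-2*(y*y+z*z)))
def to(t,p=None,pos=None):
    "shift in tool units (50 mm) from pos to t at yaw p"
    s=state(); p=np.radians(psi(s) if p is None else p); d=np.array(t,float)-(s["position"] if pos is None else pos)
    return np.round(np.array([d[0]*np.cos(p)+d[1]*np.sin(p), d[0]*np.sin(p)-d[1]*np.cos(p), -d[2]])/50,2)
U=np.array([.122,.9925]); H=np.array([510.,-118.1])
def lev(v,r=122,off=11):
    a=.96-v; q=H+U*(-r*np.cos(a)+9*np.sin(a)+off); return np.r_[q,52+r*np.sin(a)+9*np.cos(a)]
E
python3 - <<'E'
from h import *
for c in("side","top"):
    im,d=imaging.capture(c); k=imaging.camera_params(c); v,u=np.mgrid[:480,:640]
    P=np.stack([(u-k["cx"])/k["fx"]*d,(v-k["cy"])/k["fy"]*d,d,np.ones_like(d)],-1).reshape(-1,4)@np.array(k["extrinsics"]).T
    P=P[d.ravel()>0,:3]
    for y0 in range(-300,700,100):
        m=(P[:,1]>y0)&(P[:,1]<y0+100)&(P[:,0]>100)&(P[:,0]<620)&(P[:,2]<600)
        if m.any(): Q=P[m]; t=Q[np.argsort(-Q[:,2])[:50:10]]; print(c,y0,t.round(0).tolist())
print(psi(), lev(0), lev(.8))
E
```

```text
side -300 [[620.0, -260.0, 600.0], [619.0, -288.0, 599.0], [619.0, -252.0, 598.0], [619.0, -229.0, 596.0], [618.0, -217.0, 595.0]]
side -200 [[618.0, -200.0, 600.0], [619.0, -185.0, 599.0], [620.0, -162.0, 598.0], [618.0, -169.0, 597.0], [619.0, -191.0, 596.0]]
side -100 [[619.0, -47.0, 600.0], [619.0, -43.0, 599.0], [619.0, -62.0, 598.0], [619.0, -22.0, 597.0], [619.0, -18.0, 597.0]]
side 0 [[619.0, 41.0, 600.0], [619.0, 58.0, 599.0], [620.0, 96.0, 599.0], [619.0, 58.0, 598.0], [619.0, 91.0, 597.0]]
side 100 [[619.0, 127.0, 600.0], [619.0, 136.0, 600.0], [619.0, 198.0, 599.0], [620.0, 102.0, 599.0], [619.0, 122.0, 598.0]]
side 200 [[619.0, 238.0, 600.0], [619.0, 294.0, 600.0], [618.0, 267.0, 599.0], [620.0, 300.0, 599.0], [620.0, 250.0, 599.0]]
side 300 [[619.0, 332.0, 600.0], [620.0, 302.0, 600.0], [619.0, 304.0, 600.0], [619.0, 372.0, 599.0], [620.0, 389.0, 599.0]]
side 400 [[619.0, 475.0, 600.0], [620.0, 477.0, 600.0], [619.0, 423.0, 600.0], [620.0, 444.0, 600.0], [620.0, 484.0, 599.0]]
side 500 [[619.0, 518.0, 600.0], [619.0, 509.0, 600.0], [620.0, 535.0, 600.0], [619.0, 539.0, 
[... 671 characters left out ...]
, 214.0, 600.0], [618.0, 210.0, 599.0], [618.0, 264.0, 595.0], [618.0, 258.0, 593.0], [618.0, 289.0, 591.0]]
top 300 [[618.0, 340.0, 600.0], [618.0, 336.0, 598.0], [618.0, 311.0, 597.0], [618.0, 322.0, 596.0], [616.0, 392.0, 53.0]]
top 400 [[534.0, 424.0, 53.0], [554.0, 423.0, 52.0], [516.0, 495.0, 51.0], [590.0, 421.0, 51.0], [513.0, 425.0, 50.0]]
top 500 [[169.0, 527.0, 326.0], [159.0, 532.0, 319.0], [158.0, 532.0, 315.0], [148.0, 532.0, 311.0], [163.0, 530.0, 310.0]]
top 600 [[585.0, 683.0, 54.0], [515.0, 618.0, 52.0], [518.0, 649.0, 51.0], [593.0, 686.0, 51.0], [619.0, 682.0, 50.0]]
163.33983681303457 [ 503.70520087 -169.30973883  157.10305121] [ 496.82304051 -225.29780573   80.32186676]
```

step_arm(deltas="0 0 -0.4 1 -1;0 0 -0.4 1 -1;0 0 -0.4 1 -1;0 0 0 1 -1;0 0 0 1 -1")

```text
clock: 1.4
position: [179.4, 599.4, 292.6]
orientation: [-0.0, 0.477, 0.879, 0.001]
wrist_force: [-0.3, -0.9, -0.1]
opening: 12.2
finger_force: 0.0
```

step_arm(deltas="0 0 0 1 -1;0 0 0 1 -1;0 0 0 1 -1;0 0 0 1 -1;0 0 0 1 -1")

```text
clock: 1.9
position: [179.2, 598.8, 291.3]
orientation: [-0.0, 0.749, 0.663, 0.0]
wrist_force: [-0.1, 0.8, -0.7]
opening: 0.1
finger_force: 0.0
```

step_arm(deltas="-0.7 0.42 0 0 -1;-0.7 0.42 0 0 -1;-0.7 0.42 0 0 -1;-0.7 0.42 0 0 -1;-0.7 0.42 0 0 -1")

```text
clock: 2.4
position: [263.6, 411.3, 291.4]
orientation: [0.0, 0.747, 0.665, 0.0]
wrist_force: [1.1, 0.3, 0.1]
opening: 0.0
finger_force: 0.0
```

step_arm(deltas="-0.7 0.42 0 0 -1;-0.7 0.42 0 0 -1;-0.7 0.42 0 0 -1;-0.7 0.42 0 0 -1;-0.7 0.42 0 0 -1")

```text
clock: 2.9
position: [347.6, 225.3, 291.6]
orientation: [0.0, 0.747, 0.665, 0.001]
wrist_force: [0.3, 0.0, 0.2]
opening: -0.0
finger_force: 0.0
```

step_arm(deltas="-0.7 0.42 0 0 -1;-0.7 0.42 0 0 -1;-0.7 0.42 0 0 -1;-0.7 0.42 0 0 -1;-0.7 0.42 0 0 -1")

```text
clock: 3.4
position: [431.7, 39.1, 291.7]
orientation: [0.0, 0.747, 0.665, 0.0]
wrist_force: [1.6, 0.0, 0.2]
opening: 0.1
finger_force: 0.0
```

step_arm(deltas="-0.7 0.42 0 0 -1;-0.7 0.42 0 0 -1;-0.7 0.42 0.3 0 -1;-0.7 0.42 0.4 0 -1;-0.7 0.42 0.4 0 -1")

```text
clock: 3.9
position: [516.0, -147.1, 236.3]
orientation: [0.001, 0.747, 0.665, 0.0]
wrist_force: [1.0, 0.5, 0.2]
opening: 0.2
finger_force: 0.0
```

Run:
```python
from h import *
s=state();print(s["position"],psi(s),s["q"])
p=s["position"]
for v in(-.15,0,.15,.3,.45,.6,.7,.8):
    t=lev(v); print(v,t.round(1),to(t,83,p)); p=t
```

```text
[ 515.97792658 -147.12639297  236.26753743] 83.3181345246286 [-3.98360902e-01  1.16089259e-01 -2.12574973e-01  1.24044149e+00
  1.57668870e-04  1.28905584e+00]
-0.15 [ 505.7 -153.   165.3] [-0.14 -0.19  1.42]
0 [ 503.7 -169.3  157.1] [-0.33 -0.    0.16]
0.15 [ 501.9 -184.2  146.6] [-0.3  -0.    0.21]
0.3 [ 500.3 -197.4  133.9] [-0.27 -0.    0.25]
0.45 [ 498.9 -208.5  119.4] [-0.22 -0.    0.29]
0.6 [ 497.8 -217.4  103.4] [-0.18 -0.    0.32]
0.7 [ 497.2 -221.9   92.1] [-0.09 -0.    0.23]
0.8 [ 496.8 -225.3   80.3] [-0.07 -0.    0.23]
```

step_arm(deltas="-0.07 -0.1 0.5 0 -1;-0.07 -0.1 0.5 0 -1;0 0 0.42 0 -1;-0.16 0 0.08 0 -1;-0.16 0 0.08 0 -1")

```text
clock: 4.4
position: [502.6, -167.4, 157.3]
orientation: [0.0, 0.747, 0.665, -0.0]
wrist_force: [0.4, -0.0, -0.5]
opening: -0.3
finger_force: 0.0
```

step_arm(deltas="-0.15 0 0.1 0 -1;-0.15 0 0.11 0 -1;-0.14 0 0.12 0 -1;-0.13 0 0.13 0 -1;0 0 0 0 -1")

```text
clock: 4.9
position: [498.8, -196.1, 133.5]
orientation: [-0.0, 0.747, 0.664, -0.0]
wrist_force: [-0.1, 0.7, 0.1]
opening: 0.1
finger_force: 0.0
```

Run:
```python
from h import *
s=state();print(s["position"],psi(s),s["wrist_force"])
a,_=imaging.capture("side");b,_=imaging.capture("top")
find("lever_grip","side");find("lever_grip","top");find("lever_hinge","side")
print(px("side",[512,-100,60]))
cv2.imwrite("pics/p1.png",np.vstack([cv2.resize(a[190:310,300:440],(700,600))[:300*2],]))
```

```text
[ 498.80848542 -196.10273832  133.48840978] 83.27284761848355 [-0.10497018  0.74872434  0.05285074]
side lever_grip 0.6 [ 503.9 -216.4  142.8] [380, 217] {}
side lever_hinge 0.78 [ 512.  -122.7   50.9] [362, 266] {}
[359, 269]
```

View pics/p1.png

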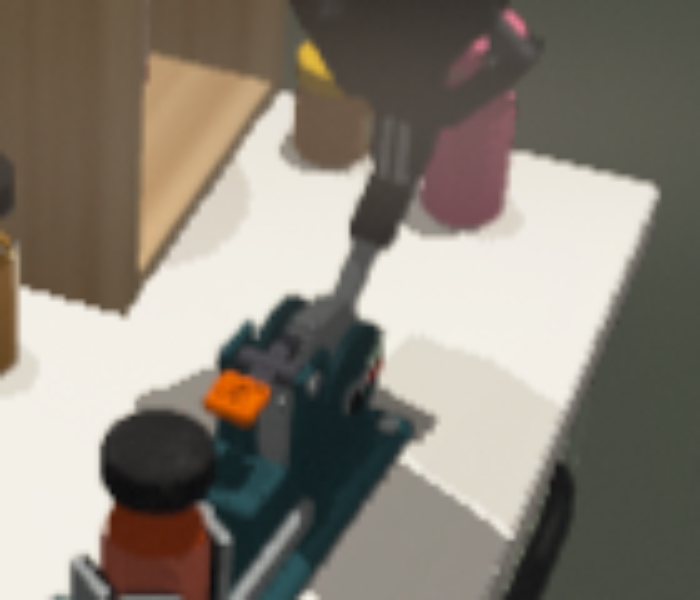

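Run:
```python
from h import *
for v in(0,.15,.3,.45):
    print(v,[px("side",lev(v,r,0)) for r in(74,115,156)])
print(px("side",state()["position"]))
```

```text
0 [[370, 239], [375, 223], [381, 207]]
0.15 [[372, 239], [378, 223], [383, 208]]
0.3 [[373, 239], [379, 225], [386, 210]]
0.45 [[374, 240], [381, 227], [387, 214]]
[379, 225]
```

step_arm(deltas="-0.07 0 0.09 0 -1;-0.07 0 0.1 0 -1;-0.07 0 0.1 0 -1;0 0 0 0 -1")

```text
clock: 5.55
position: [497.6, -205.9, 118.9]
orientation: [-0.001, 0.747, 0.665, -0.0]
wrist_force: [-0.3, -0.1, 0.7]
opening: 0.6
finger_force: 0.3
```

step_arm(deltas="-0.06 0 0.1 0 -1;-0.06 0 0.11 0 -1;-0.06 0 0.11 0 -1;0 0 0 0 -1")

```text
clock: 5.95
position: [496.6, -214.9, 102.9]
orientation: [-0.0, 0.747, 0.665, -0.0]
wrist_force: [-1.3, -1.4, 2.1]
opening: 0.2
finger_force: 1.1
```

Run:
```python
from h import *
s=state();print(s["position"],s["wrist_force"],s["wrist_torque"],s["opening"])
a,_=imaging.capture("side");b,_=imaging.capture("top")
find("lever_grip","side");find("lever_grip","top")
A=cv2.resize(a[190:290,310:430],(480,400),interpolation=2);B=cv2.resize(b[220:320,270:470],(600,300))[:, :]
cv2.imwrite("pics/p2.png",cv2.resize(np.hstack([A,cv2.resize(b[230:310,290:370],(400,400))]),(790,360)))
```

```text
[ 496.59017299 -214.92266103  102.89387758] [-1.27018304 -1.41927258  2.05765928] [0.01845497 0.26235757 0.03116022] 0.21417864889380078
side lever_grip 0.96 [ 501.  -238.3  111.9] [382, 223] {}
top lever_grip 0.32 [531.3  38.1  14.2] [267, 261] {}
top lever_grip 0.26 [ 701.7 -120.8    1.2] [327, 197] {}
```

View pics/p2.png

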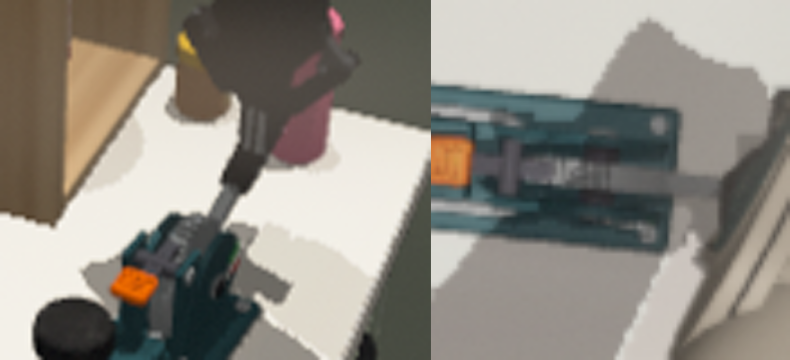

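step_arm(deltas="-0.05 0 0.11 0 -1;-0.04 0 0.12 0 -1;-0.03 0 0.11 0 -1;-0.03 0 0.06 0 -1;0 0 0 0 -1")

```text
clock: 6.65
position: [496.4, -222.2, 83.7]
orientation: [0.0, 0.747, 0.665, 0.0]
wrist_force: [-1.2, 1.8, 6.8]
opening: -0.1
finger_force: 2.8
```

Run:
```python
from h import *
s=state();print(s["position"],s["wrist_force"],s["opening"])
for i in range(2):
    imaging.capture("side"); find("lever_grip","side",n=1); find("lever_hinge","side",n=1)
```

```text
[ 496.37272042 -222.19567946   83.68207402] [-1.18510876  1.84977272  6.79157811] -0.08817427476668677
side lever_grip 0.61 [ 498.1 -248.    89.2] [384, 228] {}
side lever_hinge 0.62 [ 512.8 -122.3   52.5] [362, 266] {}
side lever_grip 0.78 [ 496.7 -248.2   87.3] [384, 229] {}
side lever_hinge 0.85 [ 513.3 -120.3   50.7] [361, 267] {}
```

step_arm(deltas="-0.02 0 0.06 0 -1;-0.01 0 0.06 0 -1;0 0 0 0 -1;0 0 0 0 -1")

```text
clock: 7.35
position: [496.2, -223.6, 78.3]
orientation: [0.0, 0.747, 0.665, 0.0]
wrist_force: [-1.7, 2.3, 7.0]
opening: 0.0
finger_force: 3.3
```

Run:
```python
from h import *
s=state();print(s["position"],s["wrist_force"],s["opening"])
for i in range(2):
    imaging.capture("side"); find("lever_grip","side",n=1)
```

```text
[ 496.24613355 -223.56876796   78.28770643] [-1.73432483  2.30686568  7.03094724] 0.04568427982622335
side lever_grip 0.69 [ 496.5 -246.3   82. ] [384, 231] {}
side lever_grip 0.7 [ 512.5 -119.5   50.1] [361, 267] {}
```

step_arm(deltas="0.03 0 -0.1 0 -1;0.05 0 -0.2 0 -1;0 0 -0.5 0 -1;0 0 -1 0 -1;0.3 0 -1 0 -1")

```text
clock: 8.05
position: [497.4, -205.6, 216.4]
orientation: [-0.001, 0.748, 0.664, -0.0]
wrist_force: [1.7, -1.7, 0.3]
opening: 0.3
finger_force: 0.0
```

Run:
```python
from h import *
s=state();print(s["position"],s["wrist_force"],s["opening"])
a,_=imaging.capture("side")
for q in("lever_grip","cap_top","release_pad"): find(q,"side",n=2)
imaging.capture("top")
for q in("lever_grip","cap_top"): find(q,"top",n=2)
cv2.imwrite("pics/p3.png",cv2.resize(a[200:350,300:420],(480,600),interpolation=2))
p=s["position"]; print(to([529,38,190],83,p),psi(s))
```

```text
[ 497.40814811 -205.60960963  216.43081772] [ 1.73107017 -1.67437518  0.27578814] 0.26368131354933255
side lever_grip 0.74 [ 497.  -244.2   94. ] [384, 227] {}
side lever_grip 0.64 [525.  -41.8 110.7] [346, 266] {}
side cap_top 0.5 [ 497.  -363.1  122.9] [398, 196] {}
side release_pad 0.58 [521.4 -40.4 110.9] [348, 267] {}
top cap_top 0.64 [529.1  44.2 138. ] [259, 262] {}
top cap_top 0.56 [ 503.6 -362.5  128.5] [429, 271] {}
[4.91 0.03 0.53] 83.24787330022345
```

View pics/p3.png

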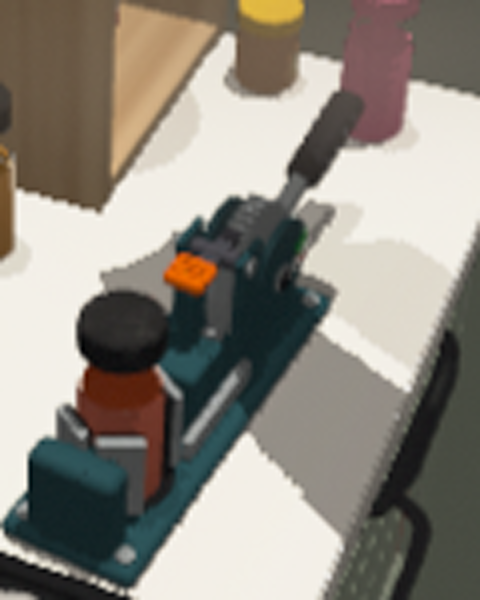

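The lever holds at about 0.72–0.75, the fifth notch, with the hand off. Next I refine the cap centre from depth.

```bash
cat >> h.py <<'E'
def capc(c):
    im,d=imaging.capture(c); k=imaging.camera_params(c); v,u=np.mgrid[:480,:640]
    P=(np.stack([(u-k["cx"])/k["fx"]*d,(v-k["cy"])/k["fy"]*d,d,np.ones_like(d)],-1)@np.array(k["extrinsics"]).T)[...,:3]
    m=(d>0)&(np.hypot(P[...,0]-529,P[...,1]-40)<45)&(P[...,2]>130)&(P[...,2]<150)
    q=P[m]; (x,y),r=cv2.minEnclosingCircle(q[:,:2].astype(np.float32)); print(c,len(q),q.mean(0).round(1),q.min(0).round(1),q.max(0).round(1),"circ",round(x,1),round(y,1),round(r,1))
E
python3 - <<'E'
from h import *
capc("top");capc("side")
E
```

```text
top 329 [529.5  42.3 137.3] [506.2  18.9 131.6] [554.1  67.7 143.5] circ 529.3 42.7 25.1
side 310 [529.3  44.9 135.8] [506.2  17.5 130.1] [554.4  66.5 139.3] circ 529.6 42.5 25.0
```

step_arm(deltas="1 0.01 0 0 1;1 0.01 0 0 1;1 0.01 0 0 1;1 0.01 0 0 1;1 0.01 0 0 1")

```text
clock: 9.0
position: [528.8, 44.4, 214.4]
orientation: [-0.001, 0.747, 0.665, -0.001]
wrist_force: [0.9, -0.9, -0.5]
opening: 72.3
finger_force: 0.0
```

step_arm(deltas="0 0 0 0.95 1;0 0 0 0.95 1;0 0 0 0.95 1;0 0 0 0.95 1;0 0 0 0.95 1")

```text
clock: 9.5
position: [528.7, 42.7, 214.2]
orientation: [-0.001, 0.924, 0.383, -0.001]
wrist_force: [-0.8, -0.6, -0.1]
opening: 85.6
finger_force: 0.0
```

step_arm(deltas="0 0 0 0.95 1;0 0 0 0 1")

```text
clock: 9.7
position: [528.8, 42.6, 214.3]
orientation: [-0.0, 0.946, 0.323, -0.001]
wrist_force: [0.1, 0.9, 0.2]
opening: 84.5
finger_force: 0.0
```

Run:
```python
from h import *
s=state(); print(s["position"],psi(s),s["opening"],to([529.5,42.5,106]),s["q"][5])
```

```text
[528.81502047  42.62278322 214.34104237] 37.737351254619725 84.52374992118366 [0.01 0.01 2.17] 2.441496509093807
```

step_arm(deltas="0.01 0.01 0.6 0 1;0 0 0.6 0 1;0 0 0.5 0 1;0 0 0.3 0 1;0 0 0.15 0 1")

```text
clock: 10.2
position: [528.2, 42.6, 105.6]
orientation: [-0.001, 0.946, 0.325, -0.002]
wrist_force: [-0.0, 0.2, -0.1]
opening: 85.5
finger_force: 0.0
```

step_arm(deltas="0 0 0 0 -1;0 0 0 0 -1;0 0 0 0 -1;0 0 0 0 -1;0 0 0 0 -1")

```text
clock: 10.7
position: [531.8, 42.0, 109.7]
orientation: [0.001, 0.946, 0.323, 0.001]
wrist_force: [0.5, -2.8, 4.3]
opening: 47.6
finger_force: 62.4
```

Run:
```python
from h import *
s=state(); print(s["position"],psi(s),s["opening"],s["wrist_force"],s["wrist_torque"],s["finger_force"])
```

```text
[531.76386129  42.02891847 109.72181013] 37.73345012994829 47.59053428044471 [ 0.4531005  -2.75225071  4.34504624] [-0.5644264  -0.09041236  0.0857156 ] 62.40904927253723
```

step_arm(deltas="0 0 0 -0.5 -1;0 0 0 -0.8 -1;0 0 0 -0.8 -1;0 0 0 -0.8 -1;0 0 0 -0.8 -1")

```text
clock: 11.2
position: [531.7, 42.1, 109.7]
orientation: [0.001, 0.831, 0.556, 0.001]
wrist_force: [-0.1, -2.6, 4.2]
opening: 47.6
finger_force: 62.5
```

Run:
```python
from h import *
s=state(); print(s["position"],psi(s),s["opening"],s["wrist_force"],s["wrist_torque"],s["finger_force"])
```

```text
[531.71177849  42.12809048 109.74772309] 67.55993806456355 47.63234588818038 [-0.06756423 -2.58107183  4.19569386] [-0.44238289 -0.00671691 -0.24711093] 62.507007122039795
```

step_arm(deltas="0 0 0 -0.8 -1;0 0 0 -0.8 -1;0 0 0 -0.8 -1;0 0 0 -0.8 -1;0 0 0 -0.8 -1")

```text
clock: 11.7
position: [531.6, 42.1, 109.7]
orientation: [0.001, 0.646, 0.764, 0.001]
wrist_force: [0.5, -2.5, 4.8]
opening: 47.0
finger_force: 62.4
```

step_arm(deltas="0 0 0 -0.8 -1;0 0 0 -0.8 -1;0 0 0 -0.8 -1;0 0 0 -0.8 -1;0 0 0 -0.6 -1")

```text
clock: 12.2
position: [531.5, 42.1, 109.7]
orientation: [0.001, 0.423, 0.906, 0.0]
wrist_force: [-0.5, -3.0, 5.5]
opening: 47.4
finger_force: 62.6
```

Run:
```python
from h import *
s=state(); print(s["position"],psi(s),s["opening"],s["wrist_force"],s["wrist_torque"],s["finger_force"])
imaging.capture("side"); find("lever_grip","side",n=2)
```

```text
[531.50984055  42.11473422 109.71748018] 129.91839465150068 47.37559656115279 [-0.52229562 -3.01227954  5.49597173] [-0.46179154  0.05338089 -0.21122662] 62.63975143432617
side lever_grip 0.79 [ 498.9 -245.6   93.4] [383, 227] {}
```

step_arm(deltas="0 0 0 0 1;0 0 0 0 1;0 0 0 0 1;0 0 0 0 1;0 0 -0.3 0 1")

```text
clock: 12.8
position: [528.0, 42.9, 121.2]
orientation: [-0.002, 0.425, 0.905, -0.001]
wrist_force: [-0.2, 0.5, -0.3]
opening: 85.2
finger_force: 0.0
```

step_arm(deltas="0 0 -0.8 0 1;0 0 -0.8 0 -1;0 0 -0.5 0.9 -1;0 0 0 0.9 -1;0 0 0 0.9 -1")

```text
clock: 13.3
position: [531.1, 42.7, 229.7]
orientation: [0.001, 0.589, 0.808, 0.001]
wrist_force: [-0.5, -0.0, -0.5]
opening: 28.0
finger_force: 0.0
```

Run:
```python
from h import *
s=state(); print(s["position"],psi(s),s["opening"])
a,_=imaging.capture("side")
for q in("lever_grip","release_pad","cap_top"): find(q,"side",n=2)
imaging.capture("top"); find("release_pad","top",n=2)
b=cv2.imread("pics/side0.png"); f=lambda i:cv2.resize(i[265:345,295:365],(395,452),interpolation=2)
cv2.imwrite("pics/p4.png",np.hstack([f(b),f(a)]))
k=imaging.camera_params("top");im,d=imaging.capture("top");v,u=np.mgrid[:480,:640]
for c in("side","top"):
    im,d=imaging.capture(c);k=imaging.camera_params(c)
    P=(np.stack([(u-k["cx"])/k["fx"]*d,(v-k["cy"])/k["fy"]*d,d,np.ones_like(d)],-1)@np.array(k["extrinsics"]).T)[...,:3]
    h=cv2.cvtColor(im,cv2.COLOR_BGR2HSV); m=(h[...,0]>5)&(h[...,0]<18)&(h[...,1]>200)&(h[...,2]>170)&(np.hypot(P[...,0]-518,P[...,1]+41)<40)
    if m.any(): print(c,m.sum(),np.median(P[m],0).round(1),P[m].min(0).round(1),P[m].max(0).round(1))
capc("side")
```

```text
[531.1489169   42.73709377 229.69926121] 107.84832447210306 28.049965268666593
side lever_grip 0.61 [ 499.3 -247.    90.7] [383, 228] {}
side release_pad 0.47 [522.5 -42.7 112.3] [348, 265] {}
side cap_top 0.52 [ 497.3 -364.2  123.3] [398, 196] {}
top release_pad 0.53 [516.3 -41.3 111.2] [295, 267] {}
side 73 [521.6 -37.6 110.7] [509.7 -68.4  94.3] [538.8 -26.3 113.9]
side 310 [529.3  44.9 135.6] [505.7  16.  130.1] [553.9  66.3 139.6] circ 530.7 42.0 26.0
```

View pics/p4.png

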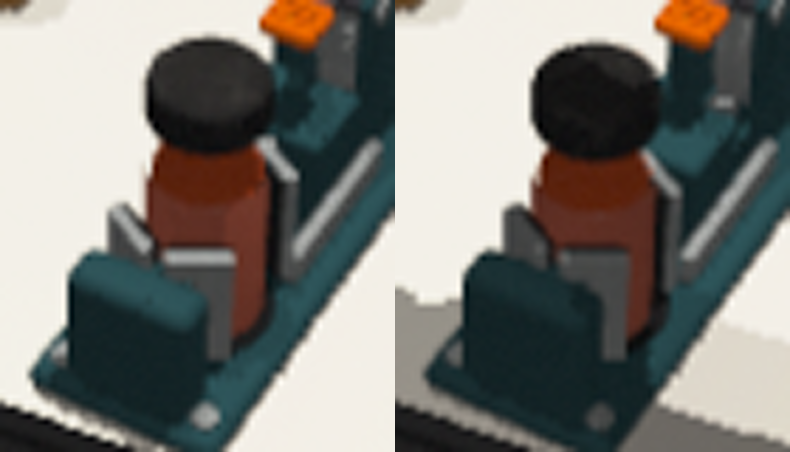

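step_arm(deltas="0 0 0 1 -1;0 0 0 1 -1;0 0 0 1 -1;-0.85 -0.02 0 0.1 -1;-0.85 -0.02 0 0 -1")

```text
clock: 14.3
position: [519.1, -41.7, 228.2]
orientation: [0.0, 0.746, 0.666, 0.0]
wrist_force: [-0.1, -0.9, -0.2]
opening: 0.2
finger_force: 0.0
```

step_arm(deltas="0 0 0.8 0 -1;0 0 0.8 0 -1;0 0 0.3 0 -1;0 0 0 0 -1")

```text
clock: 14.7
position: [516.1, -41.3, 130.1]
orientation: [-0.003, 0.747, 0.665, -0.002]
wrist_force: [-0.4, 0.6, 0.7]
opening: 0.2
finger_force: 0.0
```

Run:
```python
from h import *
s=state(); print(s["position"],psi(s),s["opening"],s["wrist_force"],to([519,-41,112]))
```

```text
[516.12494518 -41.26620061 130.10458232] 83.336160618835 0.19698818718439745 [-0.40734646  0.5735136   0.68934383] [0.01 0.06 0.36]
```

step_arm(deltas="0 0.05 0.2 0 -1;0 0 0.16 0 -1;0 0 0.07 0 -1;0 0 0.05 0 -1;0 0 0 0 -1")

```text
clock: 15.2
position: [522.2, -41.7, 110.5]
orientation: [0.0, 0.747, 0.665, 0.001]
wrist_force: [-2.2, 1.2, 4.2]
opening: 0.0
finger_force: 2.2
```

Run:
```python
from h import *
s=state(); print(s["position"],s["wrist_force"])
imaging.capture("side"); find("lever_grip","side",n=2)
```

```text
[522.17420198 -41.74357567 110.50949285] [-2.18493468  1.21259987  4.17489505]
side lever_grip 0.64 [ 495.4 -244.    92. ] [384, 228] {}
side lever_grip 0.33 [ 7.304e+02  4.630e+01 -6.000e-01] [252, 300] {}
```

step_arm(deltas="0 0 0.04 0 -1;0 0 0.04 0 -1;0 0 0.03 0 -1;0 0 0 0 -1")

```text
clock: 15.7
position: [522.9, -40.6, 105.1]
orientation: [-0.0, 0.747, 0.665, 0.002]
wrist_force: [-0.6, 5.1, 6.7]
opening: 0.1
finger_force: 3.2
```

Run:
```python
from h import *
s=state(); print(s["position"],s["wrist_force"])
imaging.capture("side"); find("lever_grip","side",n=2)
```

```text
[522.87765389 -40.55677182 105.11713263] [-0.55522989  5.1035294   6.69703192]
side lever_grip 0.88 [ 505.8 -189.9  163.5] [376, 216] {}
```

Lever has sprung fully up. I lift off and check the scene.

step_arm(deltas="0 0 -0.2 0 -1;0 0 -0.6 0 -1;0 0 -1 0 -1;0 0 -1 0 -1;0 -1 0 0 -1")

```text
clock: 16.3
position: [483.0, -38.9, 254.1]
orientation: [0.01, 0.747, 0.665, 0.007]
wrist_force: [-0.4, -1.3, 1.0]
opening: 0.5
finger_force: 0.0
```

step_arm(deltas="0 -1 0 0 -1;0 -1 0 0 -1;0 0 0 0 -1")

```text
clock: 16.6
position: [365.4, -23.2, 242.6]
orientation: [-0.002, 0.747, 0.665, -0.002]
wrist_force: [0.8, 0.3, -1.2]
opening: -0.1
finger_force: 0.0
```

Run:
```python
from h import *
s=state(); print(s["position"],s["clock"])
a,_=imaging.capture("side"); find("lever_grip","side",n=1); find("jar","side"); capc("side"); capc("top")
cv2.imwrite("pics/p5.png",cv2.resize(a[150:370,200:460],(709,600),interpolation=2))
```

```text
[365.38394906 -23.15068248 242.60052393] 16.6
side lever_grip 0.66 [ 506.  -188.5  165.4] [376, 215] {}
side jar 0.94 [ 502.9 -366.1    0.6] [392, 230] {}
side jar 0.84 [530.9  41.8  17.5] [329, 318] {}
side 307 [529.4  44.7 135.7] [506.3  18.6 130.4] [554.5  66.8 139.2] circ 529.9 42.8 24.8
top 326 [529.4  42.2 137.3] [506.2  19.1 130.1] [554.1  65.2 144.2] circ 529.7 43.0 24.8
```

View pics/p5.png

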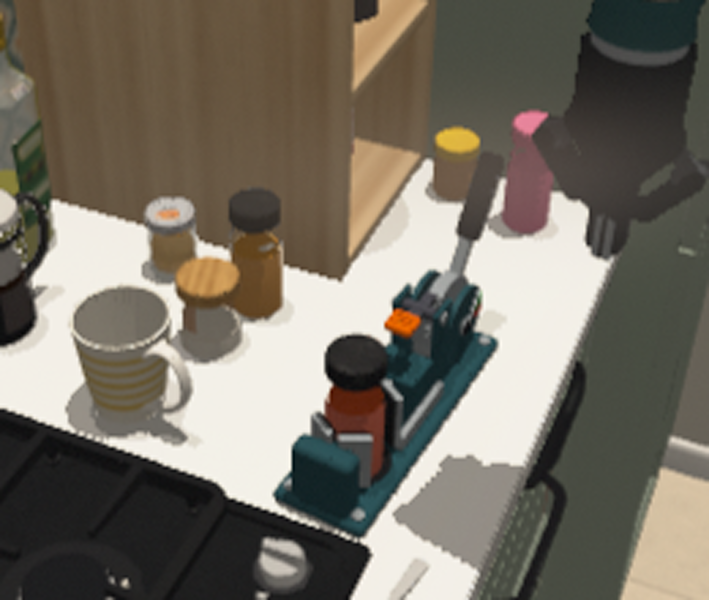

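The lever is fully up, the jar stands upright in the vice at side (330,300), the bystanders are where they were, and the arm is clear.

```bash
python3 -c "
from bench import bot; print(bot.finish_job())"
```

```text
the job is handed in; nothing more can be done
None
```

I handed the job in at about 17 s. The jar was clamped (lever held at about the fifth notch) and the cap gripped and turned about 92° anticlockwise. I then pressed the release pad, and the lever sprang fully up. The jar stands upright in the vice and the bystanders in view look unmoved. The cap turn comes from the gripper's rotation and the wrist torque, because the jar and cap have no marking that would show it in the pictures.

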